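# Battery lockers in the robot pit: open the charged one, shut the other

## Task

Both charging lockers on the bench have been left ajar. The battery in the locker with the green lamp is charged: pull that locker's door all the way down to its stop so the crew can take the battery out. The locker with the red lamp is still charging: push its door up until it is fully shut.

Things in the scene. Friction and masses are not known exactly. Their poses are not given: they have to be found in the camera images.
- green_handle (a point): Middle of the handle bar of the green-lamp locker's door: a level round steel bar, 12 mm thick, 110 mm long between two legs, held like a hoop beyond the door's free (upper) edge, 55 mm clear of it and 185 mm from the hinge axis. Pinch it from above at any door angle; it turns between the fingers. Axes turn with the door: y along the bar, z from hinge to bar, x into the locker when shut.
- green_door (a joint): Angle of that door, rad: 0 shut (upright, bar 245 mm above the bench), 1.5 fully down on its stop (almost level, bar 73 mm above the bench). It drops towards the robot about a level hinge along its lower edge, 60 mm above the bench; 196 mm wide, 14 mm thick. Starts ajar, 0.3 to 1.15. The stiff hinge holds it at any angle; 1 to 7 N at the bar moves it.
- red_handle (a point): The same point on the red-lamp locker's door; same sizes and axes. Both lockers are blue steel boxes fixed to the bench side by side, fronts to the robot, 200 mm wide, 170 mm deep, 195 mm tall. They differ only in the lens of the domed lamp (40 mm across, 36 mm tall) on the roof, 125 mm behind the front. Shut, the bar is 50 mm above the roof.
- red_door (a joint): Angle of the red-lamp locker's door, rad: 0 shut (upright), 1.5 fully down. Starts ajar, 0.3 to 1.15; same hinge, stop and stiffness as the green-lamp one.

How it is judged:
By the outcome, as a careful person would: the job done as asked, in the order asked, and still so for the second after the job is handed in, with the robot touching nothing.
It also fails if it takes over 54 s, if anything falls off the work surface, if the arm or the gripper's body presses on something with over 40 N, if the wrist force passes 120 N, or if a joint passes its speed limit or range.

## Robot

A 6-joint arm with a two-finger parallel gripper is mounted at the origin on the work surface. World frame = base frame: x ahead of the robot, y to its left, z up, the work surface at z = 0. Lengths are in m, angles in rad, forces in N, time in s.
With the tool pointing down it reaches from about 0.325 to 0.775 m from the base axis. Payload 5.5 kg.
Tool frame: the origin (TCP) lies midway between the tips of the shut fingers; the grasp point (between the pads) lies 19 mm behind it (manip.hold_point_z is the distance from the TCP to the grasp point, in m); z points along the fingers, y is the line along which they close (so a half turn about z gives the same grasp; the last joint's range is limited). The gripper opens to 85 mm and grips with 20 to 120 N. Pads are 22 mm wide; open, the fingers measure 114 mm over their backs; the gripper's body (76 mm by 85 mm) begins 54 mm behind the grasp point. The pads swing forward as they close: fully open they stand 13 mm farther back than shut.
Start: joints at [1.205, 0.091, 1.231, -0, 1.82, -0.057], TCP at [0.182, 0.572, 0.231] pointing down, gripper open.
Joint ranges: [-2.87, 2.87], [-0.86, 2.18], [0.17, 2.46], [-1.51, 4.65], [0.06, 2.69], [-2.65, 2.65]. Speed limits (rad/s): [2.57, 2.57, 3.01, 3.14, 3.14, 3.14].

## Interface

Orientations are given as a unit quaternion [x, y, z, w].
In Python, from cell import manip gives the robot as it stands.
- The arm moves only by the tool jog_arm, never from a script. Its argument "motion" is a list of rows, each a list of 4 numbers: the shift along the tool's x, y, z in m, then the turn about the tool's z in rad. In form: [[dx, dy, dz, turn], ...]. A call has 1 to 12 rows; each row shifts and turns the commanded pose from where the row before left it, along the tool's axes as they then stand; what a row does not reach is not made up. A row lasts 1/10 s, in which the tool goes at most 50 mm and 8.59 degrees, less where a joint would pass 70% of its speed; a pose out of reach is approached as far as the arm can. A call with a gripper value outside its range is refused whole. "claw" is the closure, from 0 (fully open) to 1 (shut), set as the call begins (left out, the last holds). The fingers move at their own pace and stop on an object; "grip_force" is the grip in N (left out, the last holds). Time passes only in rows, so rows that do not move let the fingers close. It gives the time, the measured TCP pose, the force, the opening and the grip force at its end, in the units of the state.
- manip.read_state(): the state, without advancing time (a new reading comes with each control period).
- manip.capture(name): name is "scene" or "top"; returns (picture, depth): 400x640x3 uint8, red, green, blue; 400x640 float32, m along the optical axis (not along the pixel's ray), 0 where there is no reading.
- manip.get_calibration(name): a dict with "mtx" (3x3 intrinsics, pixels), "k1" (the pictures are not rectified: a ray, as slopes to the right and down, at radius r is drawn at 1 + k1 r^2 times it, then the intrinsics apply), "origin" and "rotation" of the camera in the world. Camera axes: x right, y up, looking along -z (the intrinsics and any distortion apply to the point x, -y, -z); pixel columns grow to the right and rows downward; lengths in m; the calibration is good to about 2 mm. A picture is of the moment at which its call begins. get_calibration takes no time and is no camera call.
- manip.hand_in(): hands the job in; it is judged then, once.
Trained networks look in the newest picture that a camera, given by its name, has taken for a name from the list of things; names that differ only in an ending like _2 or _b are one class to them, and where a whole thing is asked for, a point or a joint stands for the part that bears it (a point fixed in the world has none). Each returns a list of dicts, best first, with "conf" (0 to 1); they miss things now and then, are a little off and sometimes report something else, mostly with a low value. They report only what shows in the picture. A call takes as long as a camera call.
- manip.recognise(camera, query): "xyz" ([x, y, z] in m, in world coordinates, good to about 4 mm: the middle of the surface that is visible of it).
- manip.silhouettes(camera, query): "mask" (400x640 bool, what is visible of it).
The state is a dict: "clock": time; "q": joint angles; "joint_velocities": joint speeds; "joint_efforts": joint torques, N m; "ee_pos": TCP position; "tool_rot": TCP orientation; "ft_force": force on the tool from outside, world axes, zero at the start; "moment": the same for the moment, N m; "finger_gap": opening from 0.0 (shut) to 1.0 (fully open); "grasp_force": force on a finger pad.
Only numpy, scipy, OpenCV 4.12 (cv2) and the standard library are available. Lean on these libraries where they do the work, as an engineer would, in place of code of your own. Each camera call takes 0.05 s, during which the arm holds its last target. There are 200 camera calls.

## Working session

There is one attempt and no reset: what is moved stays moved. The work goes in short steps, Python scripts to look and compute and a tool call to move; the robot and the scene stay as the last step left them, time stands still between calls to the robot, and variables do not carry over. Pictures are saved under pics/ and viewed, at most 10 in all, crops included, and the job is handed in when it is done.

Besides the shell and the picture viewer there is one more tool, called after ">>>" as name([rows], argument=value, ...), one row to a line, values as JSON. jog_arm: Moves the arm, as the interface text tells. Its arguments: {"type":"object","properties":{"motion":{"type":"array","items":{"type":"array","items":{"type":"number"}}},"claw":{"type":"number"},"grip_force":{"type":"number"}},"required":["motion"]}

```bash
mkdir -p pics; ls
cat > h.py <<'E'
from cell import manip
import numpy as np, cv2
def snap(c,n):
    p,d=manip.capture(c); cv2.imwrite(f'pics/{n}.png',p[:,:,::-1]); return p,d
def cloud(c,d):
    k=manip.get_calibration(c);K=np.array(k['mtx'],float)
    v,u=np.mgrid[:400,:640]
    s=cv2.undistortPoints(np.stack([u,v],-1).reshape(-1,1,2).astype(np.float64),K,np.array([k['k1'],0,0,0.])).reshape(400,640,2)
    P=np.stack([s[...,0]*d,-s[...,1]*d,-d],-1)
    return P@np.array(k['rotation']).T+np.array(k['origin'])
E
python3 - <<'E'
from h import *
s=manip.read_state();print(s['clock'],s['ee_pos'],s['tool_rot'],s['finger_gap'],s['ft_force'])
for c in('scene','top'):
    p,d=snap(c,c+'0');W=cloud(c,d)
    for q in('green_handle','red_handle'):
        print(c,q,[(np.round(r['xyz'],3),round(r['conf'],2)) for r in manip.recognise(c,q)])
    for q in('green_door','red_door'):
        for r in manip.silhouettes(c,q)[:2]:
            m=r['mask']&(d>0);w=W[m]
            if len(w)<20: continue
            print(c,q,round(r['conf'],2),m.sum(),np.argwhere(m).mean(0).round(),np.percentile(w,[2,50,98],axis=0).round(3).tolist())
E
```

```text
pics
0.0 [0.18226983 0.57136469 0.23014663] [ 1.53793044e-01  9.88102621e-01 -9.34879004e-04 -1.91978262e-04] 1.0026583221075345 [0.5451246  1.08906023 0.22968513]Traceback (most recent call last):
  File "<stdin>", line 4, in <module>
  File "h.py", line 10, in cloud
    return P@np.array(k['rotation']).T+np.array(k['origin'])
           ~^~~~~~~~~~~~~~~~~~~~~~~~~~
ValueError: matmul: Input operand 1 has a mismatch in its core dimension 0, with gufunc signature (n?,k),(k,m?)->(n?,m?) (size 4 is different from 3)
```

```bash
sed -i "s/np.array(k\['rotation'\]).T/R.from_quat(k['rotation']).as_matrix().T/; 2a from scipy.spatial.transform import Rotation as R" h.py
python3 - <<'E'
from h import *
for c in('scene','top'):
    p,d=snap(c,c+'1');W=cloud(c,d)
    for q in('green_handle','red_handle'):
        print(c,q,[(np.round(r['xyz'],3),round(r['conf'],2)) for r in manip.recognise(c,q)])
    for q in('green_door','red_door'):
        for r in manip.silhouettes(c,q)[:2]:
            m=r['mask']&(d>0);w=W[m]
            if len(w)<20: continue
            print(c,q,round(r['conf'],2),m.sum(),np.argwhere(m).mean(0).round(),np.percentile(w,[2,50,98],axis=0).round(3).tolist())
E
```

```text
scene green_handle [(array([0.542, 0.201, 0.11 ]), 0.72)]
scene red_handle [(array([ 0.565, -0.162,  0.122]), 0.91)]
scene green_door 0.58 7836 [332. 351.] [[0.445, 0.098, 0.062], [0.541, 0.2, 0.107], [0.618, 0.289, 0.162]]
scene red_door 0.73 3303 [176. 359.] [[0.482, -0.272, 0.064], [0.564, -0.168, 0.12], [0.627, -0.083, 0.189]]
top green_handle [(array([0.542, 0.192, 0.112]), 0.86)]
top red_handle [(array([ 0.562, -0.182,  0.121]), 0.97)]
top green_door 0.78 6910 [296. 234.] [[0.445, 0.099, 0.063], [0.539, 0.19, 0.11], [0.618, 0.285, 0.162]]
```

View pics/scene1.png

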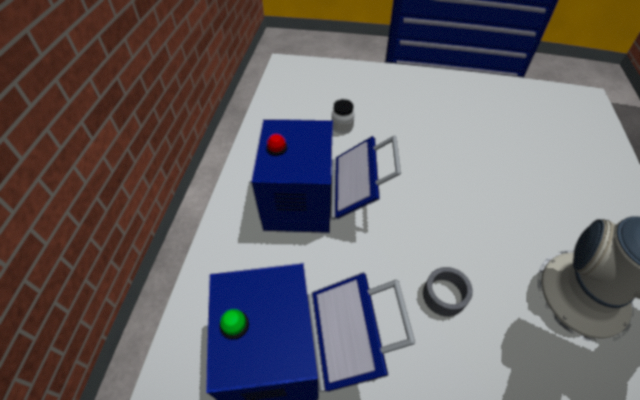

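View pics/top1.png

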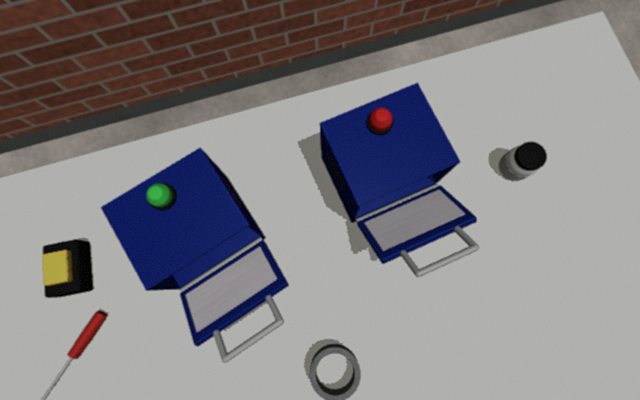

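The scene view shows the green locker at lower left (lamp 232,322; bar about 398,282 to 412,342). The red locker is above it (lamp 276,144; bar about 395,138 to 399,173). In the top view the green bar runs (223,358)–(282,321) and the red bar (418,272)–(477,246), with a loose ring at (334,370) near the green door's path.

```bash
cat > m.py <<'E'
from h import *
def line(c,W,d,p,a,b,zlo=.055):
    m=np.zeros((400,640),np.uint8);cv2.line(m,a,b,1,9)
    w=W[(m>0)&(d>0)&(W[...,2]>zlo)]
    mu=np.median(w,0)
    for _ in range(5):
        u=np.linalg.svd(w-w.mean(0),full_matrices=False)[2][0];o=w.mean(0)
        r=np.linalg.norm((w-o)-np.outer((w-o)@u,u),axis=1);w=w[r<max(.008,np.percentile(r,80))] if r.max()>.008 else w
    t=(w-o)@u;lo,hi=np.percentile(t,[1,99]);return o+u*(lo+hi)/2,u*np.sign(u[1]),hi-lo,len(w)
E
python3 - <<'E'
from m import *
B={'top':{'g':((223,358),(282,321)),'r':((418,272),(477,246))},'scene':{'g':((412,342),(398,282)),'r':((399,173),(395,138))}}
for c in B:
    p,d=manip.capture(c);W=cloud(c,d)
    for k in B[c]:
        o,u,L,n=line(c,W,d,p,*B[c][k]);print(c,k,o.round(4),u.round(3),'yaw',np.arctan2(-u[0],u[1]).round(3),L.round(3),n)
    # door panels: white surface
    for k in 'gr':
        q={'g':'green_door','r':'red_door'}[k]
        for r in manip.silhouettes(c,q)[:1]:
            m=cv2.erode(r['mask'].astype(np.uint8),np.ones((15,15)))>0
            w=W[m&(d>0)];
            if len(w)<50: print('few',c,k);continue
            o=np.median(w,0);w=w[np.linalg.norm(w-o,axis=1)<.08]
            n=np.linalg.svd(w-w.mean(0),full_matrices=False)[2][2];n*=np.sign(n[2])
            print(c,k,'panel',w.mean(0).round(3),n.round(3),'door angle',np.arccos(np.hypot(n[0],n[1])).round(3) , np.arctan2(n[1],n[0]).round(3))
    # roofs and small objects
    for z0,z1,t in((.185,.2,'roof'),):
        m=(d>0)&(W[...,2]>z0)&(W[...,2]<z1)&(W[...,0]>.3)
        for s in(1,-1):
            w=W[m&(W[...,1]*s>0)&(W[...,1]*s<.45)][:,:2].astype(np.float32);print(t,cv2.minAreaRect(w),cv2.boxPoints(cv2.minAreaRect(w)).round(3).tolist())
    if c=='top':
        w=W[335:395,300:370].reshape(-1,3);w=w[w[:,2]>.015];print('ring',w.min(0),w.max(0))
E
```

```text
top g [0.4536 0.1632 0.161 ] [-0.292  0.957  0.003] yaw 0.296 0.118 529
top r [ 0.4858 -0.1904  0.1876] [-0.123  0.992 -0.004] yaw 0.124 0.117 510
top g panel [0.546 0.194 0.106] [0.497 0.151 0.854] door angle 1.024 0.295
top r panel [ 0.569 -0.176  0.117] [0.658 0.082 0.748] door angle 0.845 0.125
roof ((0.692683756351471, 0.23684653639793396), (0.17143206298351288, 0.20076477527618408), 16.90532684326172) [[0.5809999704360962, 0.30799999833106995], [0.6399999856948853, 0.11599999666213989], [0.8040000200271606, 0.16599999368190765], [0.7459999918937683, 0.3580000102519989]]
roof ((0.6394628286361694, -0.17273984849452972), (0.3216932415962219, 0.20110154151916504), 7.034092903137207) [[0.46799999475479126, -0.09300000220537186], [0.492000013589859, -0.2919999957084656], [0.8109999895095825, -0.2529999911785126], [0.7870000004768372, -0.05299999937415123]]
ring [0.293385   0.00070322 0.01502642] [0.50700094 0.09979543 0.83839503]
scene g [0.4538 0.1645 0.1611] [-0.278  0.96  -0.004] yaw 0.282 0.117 460
scene r [ 0.4857 -0.1909  0.1874] [-0.118  0.993 -0.016] yaw 0.119 0.119 224
scene g panel [0.548 0.207 0.102] [0.5   0.153 0.853] door angle 1.021 0.297
scene r panel [ 0.572 -0.164  0.114] [0.659 0.082 0.748] door angle 0.844 0.123
roof ((0.6932203769683838, 0.2348393052816391), (0.1699770838022232, 0.201727032661438), 16.841323852539062) [[0.5830000042915344, 0.3070000112056732], [0.640999972820282, 0.11400000005960464], [0.8040000200271606, 0.16300000250339508], [0.7450000047683716, 0.35600000619888306]]
roof ((0.9773944616317749, -0.24208083748817444), (0.35040053725242615, 1.0186200141906738), 86.27890014648438) [[0.4580000042915344, -0.3840000033378601], [1.4739999771118164, -0.44999998807907104], [1.496999979019165, -0.10000000149011612], [0.48100000619888306, -0.03400000184774399]]
```

>>> jog_arm([
  [-0.032,-0.0255,0,0],
  [-0.032,-0.0255,0,0],
  [-0.032,-0.0255,0,0],
  [-0.032,-0.0255,0,0],
  [-0.032,-0.0255,0,0],
  [-0.032,-0.0255,0,0],
  [-0.032,-0.0255,0,0],
  [-0.032,-0.0255,0,0],
  [-0.032,-0.0255,0,0],
  [-0.032,-0.0255,0,0],
  [-0.032,-0.0255,0,0],
  [-0.032,-0.0255,0,0],
], claw=0.4)

```text
clock: 2.05
ee_pos: [0.4559, 0.1619, 0.2316]
tool_rot: [0.154, 0.988, 0.0, 0.0]
ft_force: [0.3, 0.4, -0.6]
finger_gap: 0.604
grasp_force: 0.0
```

>>> jog_arm([
  [0,0,0,0.14],
  [0,0,0,0.14],
  [0,0,0,0.14],
  [0,0,0,0.14],
  [0,0,0,0.14],
  [0,0,0,0.14],
  [0,0,0,0.132],
  [0,0,0,0],
  [0,0,0,0],
])

```text
clock: 2.95
ee_pos: [0.4552, 0.1634, 0.2314]
tool_rot: [0.596, 0.803, 0.0, 0.0]
ft_force: [-0.4, 1.0, 0.2]
finger_gap: 0.603
grasp_force: 0.0
```

```bash
cat >> m.py <<'E'
def rel(target):
    s=manip.read_state();M=R.from_quat(s['tool_rot']).as_matrix()
    print('t',round(s['clock'],2),'tcp',np.round(s['ee_pos'],4),'yaw_y',np.arctan2(M[1,1],M[0,1]).round(4),'z',M[:,2].round(3),'gap',round(s['finger_gap'],3),'F',np.round(s['ft_force'],1),'grip',round(s['grasp_force'],1))
    print('tool-delta',(M.T@(np.array(target)-s['ee_pos'])).round(4), manip.hold_point_z)
E
python3 -c "
from m import *
rel([.454,.164,.157])"
```

```text
t 2.95 tcp [0.4552 0.1634 0.2314] yaw_y 0.2936 z [ 0.  0. -1.] gap 0.603 F [-0.4  1.   0.2] grip 0.0
tool-delta [ 0.0009 -0.001   0.0744] 0.0187
```

>>> jog_arm([
  [0,-0.001,0.025,0],
  [0,0,0.025,0],
  [0,0,0.025,0],
  [0,0,0.018,0],
  [0,0,0,0],
  [0,0,0,0],
])

```text
clock: 3.55
ee_pos: [0.4542, 0.1631, 0.1387]
tool_rot: [0.597, 0.802, -0.0, -0.0]
ft_force: [-0.6, -0.0, 0.9]
finger_gap: 0.6
grasp_force: 0.0
```

>>> jog_arm([
  [0,0,0,0],
  [0,0,0,0],
  [0,0,0,0],
  [0,0,0,0],
  [0,0,0,0],
  [0,0,0,0],
  [0,0,0,0],
  [0,0,0,0],
], claw=1, grip_force=40)

```text
clock: 4.35
ee_pos: [0.4533, 0.1628, 0.1394]
tool_rot: [0.597, 0.802, -0.001, -0.0]
ft_force: [-7.1, -1.5, 4.5]
finger_gap: 0.127
grasp_force: 39.1
```

Run:
```python
from m import *
rel([.454,.164,.138])
h=lambda t:(-.185*np.sin(t),.185*np.cos(t))
T=np.linspace(1.02,1.5,7);P=np.array([h(t) for t in T]);print(np.diff(P,axis=0).round(4))
T=np.linspace(.844,0,11);P=np.array([h(t) for t in T]);print(np.diff(P,axis=0).round(4))
```

```text
t 4.35 tcp [0.4533 0.1628 0.1394] yaw_y 0.2904 z [-0.002 -0.001 -1.   ] gap 0.127 F [-7.1 -1.5  4.5] grip 39.1
tool-delta [0.0009 0.001  0.0014] 0.0187
[[-0.0072 -0.0129]
 [-0.0062 -0.0134]
 [-0.0051 -0.0139]
 [-0.004  -0.0143]
 [-0.0028 -0.0145]
 [-0.0016 -0.0147]]
[[0.0109 0.0112]
 [0.0118 0.0103]
 [0.0126 0.0092]
 [0.0133 0.0081]
 [0.014  0.007 ]
 [0.0145 0.0058]
 [0.0149 0.0045]
 [0.0153 0.0033]
 [0.0155 0.002 ]
 [0.0156 0.0007]]
```

>>> jog_arm([
  [0,-0.0037,0.0064,0],
  [0,-0.0035,0.0065,0],
  [0,-0.0032,0.0067,0],
  [0,-0.003,0.0067,0],
  [0,-0.0027,0.0069,0],
  [0,-0.0024,0.007,0],
  [0,-0.0021,0.0071,0],
  [0,-0.0019,0.0072,0],
  [0,-0.0016,0.0072,0],
  [0,-0.0012,0.0073,0],
])

```text
clock: 5.35
ee_pos: [0.4292, 0.1556, 0.0701]
tool_rot: [0.597, 0.802, -0.001, -0.0]
ft_force: [-7.3, -2.7, 5.0]
finger_gap: 0.121
grasp_force: 40.9
```

>>> jog_arm([
  [0,-0.0008,0.007,0],
  [0,-0.0005,0.0065,0],
  [0,0,0,0],
  [0,0,0,0],
])

```text
clock: 5.75
ee_pos: [0.4275, 0.155, 0.0551]
tool_rot: [0.597, 0.802, -0.001, -0.001]
ft_force: [-4.4, -1.6, -2.4]
finger_gap: 0.123
grasp_force: 40.6
```

Run:
```python
from m import *
rel([.428,.156,.054])
p,d=snap('top','top2');W=cloud('top',d)
for r in manip.silhouettes('top','green_door')[:1]:
    m=cv2.erode(r['mask'].astype(np.uint8),np.ones((9,9)))>0
    w=W[m&(d>0)];w=w[(w[:,2]<.12)];o=np.median(w,0);w=w[np.linalg.norm(w-o,axis=1)<.08]
    n=np.linalg.svd(w-w.mean(0),full_matrices=False)[2][2];print(r['conf'],len(w),w.mean(0),'angle',np.arccos(np.hypot(n[0],n[1])))
```

```text
t 5.75 tcp [0.4275 0.155  0.0551] yaw_y 0.2903 z [-0.003 -0.001 -1.   ] gap 0.123 F [-4.4 -1.6 -2.4] grip 40.6
tool-delta [0.0008 0.0007 0.0011] 0.0187
0.96 4158 [0.54248986 0.19267675 0.07245866] angle 1.4856282268136793
```

View pics/top2.png

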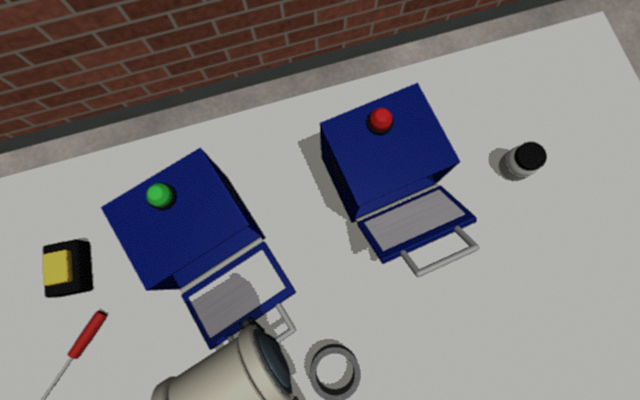

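The picture shows the green door nearly level with the gripper on its bar (about 270,330). It reads 1.486 rad, so I press on to feel for the stop.

>>> jog_arm([
  [0,0,0.002,0],
  [0,0,0.002,0],
  [0,0,0.001,0],
  [0,0,0,0],
  [0,0,0,0],
])

```text
clock: 6.35
ee_pos: [0.4274, 0.155, 0.0526]
tool_rot: [0.597, 0.802, -0.001, -0.001]
ft_force: [-12.6, -3.1, 11.4]
finger_gap: 0.12
grasp_force: 42.2
```

>>> jog_arm([
  [0,0.001,0.002,0],
  [0,0.001,0.002,0],
  [0,0,0,0],
  [0,0,0,0],
])

```text
clock: 6.75
ee_pos: [0.4275, 0.155, 0.0521]
tool_rot: [0.597, 0.802, -0.003, -0.002]
ft_force: [-32.1, -10.9, 37.6]
finger_gap: 0.122
grasp_force: 45.2
```

The bar no longer moves (0.5 mm for 4 mm commanded) and the force jumps to 38 N, so the door is on its stop. Now I relieve the pressure, open partly and lift away.

>>> jog_arm([
  [0,-0.001,-0.003,0],
  [0,-0.001,-0.002,0],
  [0,0,0,0],
])

```text
clock: 7.05
ee_pos: [0.4273, 0.155, 0.0525]
tool_rot: [0.597, 0.802, -0.001, -0.001]
ft_force: [-9.1, -3.3, 5.2]
finger_gap: 0.126
grasp_force: 41.8
```

>>> jog_arm([
  [0,0,0,0],
  [0,0,0,0],
  [0,0,0,0],
  [0,0,0,0],
  [0,0,0,0],
], claw=0.6)

```text
clock: 7.55
ee_pos: [0.4289, 0.1555, 0.0518]
tool_rot: [0.598, 0.802, 0.0, 0.0]
ft_force: [-0.3, 0.7, -0.6]
finger_gap: 0.4
grasp_force: 0.0
```

>>> jog_arm([
  [0,0,-0.01,0],
  [0,0,-0.02,0],
  [0,0,-0.04,0],
  [0,0,-0.045,0],
  [0,0,-0.045,0],
  [0,0,-0.045,0],
  [0,0,0,0],
])

```text
clock: 8.25
ee_pos: [0.4304, 0.156, 0.2654]
tool_rot: [0.597, 0.802, 0.005, 0.004]
ft_force: [-0.2, -0.2, 1.0]
finger_gap: 0.401
grasp_force: 0.0
```

Run:
```python
from m import *
rel([.4857,-.1907,.165])
p,d=snap('scene','scene3');W=cloud('scene',d)
for r in manip.silhouettes('scene','green_door')[:1]:
    m=cv2.erode(r['mask'].astype(np.uint8),np.ones((9,9)))>0
    w=W[m&(d>0)];w=w[(w[:,2]<.12)];o=np.median(w,0);w=w[np.linalg.norm(w-o,axis=1)<.08]
    n=np.linalg.svd(w-w.mean(0),full_matrices=False)[2][2];print(r['conf'],len(w),w.mean(0),'angle',np.arccos(np.hypot(n[0],n[1])))
```

```text
t 8.25 tcp [0.4304 0.156  0.2654] yaw_y 0.29 z [ 0.012  0.003 -1.   ] gap 0.401 F [-0.2 -0.2  1. ] grip 0.0
tool-delta [-0.348  -0.0475  0.0998] 0.0187
0.63 4651 [0.54145117 0.20449661 0.0716748 ] angle 1.4909474262845503
```

View pics/scene3.png

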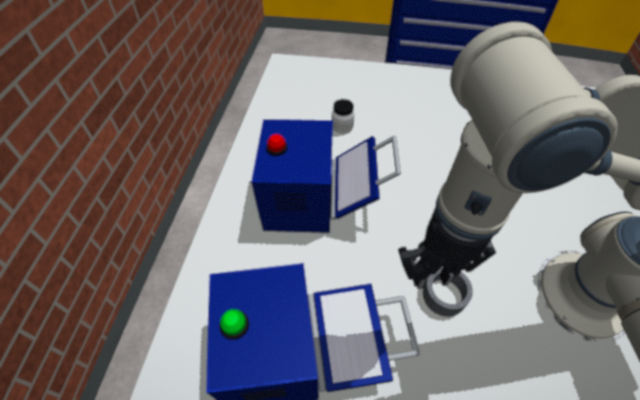

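The picture shows the green door level on its stop (350,335), clear of the gripper. Next is the red handle.

>>> jog_arm([
  [-0.035,-0.0047,0,0],
  [-0.035,-0.0047,0,0],
  [-0.035,-0.0047,0,0],
  [-0.035,-0.0047,0,0],
  [-0.035,-0.0047,0,0],
  [-0.035,-0.0047,0,0],
  [-0.035,-0.0047,0,0],
  [-0.035,-0.0047,0,0],
  [-0.035,-0.0047,0,0],
  [-0.033,-0.0047,0,0.084],
  [0,0,0,0.084],
  [0,0,0,0],
])

```text
clock: 9.55
ee_pos: [0.4826, -0.1921, 0.2546]
tool_rot: [0.664, 0.748, -0.001, -0.002]
ft_force: [0.3, 0.4, -0.8]
finger_gap: 0.4
grasp_force: 0.0
```

>>> jog_arm([
  [0,0,0,0],
  [0,0,0,0],
])

```text
clock: 9.75
ee_pos: [0.4831, -0.1907, 0.2564]
tool_rot: [0.662, 0.75, -0.0, -0.0]
ft_force: [0.0, 0.7, 0.9]
finger_gap: 0.401
grasp_force: 0.0
```

```bash
python3 -c "
from m import *
rel([.4857,-.1907,.165])"
```

```text
t 9.75 tcp [ 0.4831 -0.1907  0.2564] yaw_y 0.1246 z [-0.001  0.    -1.   ] gap 0.401 F [0.  0.7 0.9] grip 0.0
tool-delta [-0.0004  0.0026  0.0914] 0.0187
```

>>> jog_arm([
  [0,0.0025,0.025,0],
  [0,0,0.025,0],
  [0,0,0.025,0],
  [0,0,0.016,0],
  [0,0,0,0],
  [0,0,0,0],
])

```text
clock: 10.35
ee_pos: [0.4859, -0.1908, 0.1665]
tool_rot: [0.662, 0.749, 0.0, 0.0]
ft_force: [-0.5, 0.4, 0.8]
finger_gap: 0.4
grasp_force: 0.0
```

>>> jog_arm([
  [0,0,0,0],
  [0,0,0,0],
  [0,0,0,0],
  [0,0,0,0],
  [0,0,0,0],
  [0,0,0,0],
], claw=1)

```text
clock: 10.95
ee_pos: [0.4853, -0.1915, 0.1679]
tool_rot: [0.663, 0.749, -0.0, 0.0]
ft_force: [-5.2, -0.5, 4.9]
finger_gap: 0.12
grasp_force: 39.1
```

```bash
python3 -c "
from m import *
rel([.4857,-.1907,.165])"
```

```text
t 10.95 tcp [ 0.4853 -0.1915  0.1679] yaw_y 0.1216 z [ 0.    -0.001 -1.   ] gap 0.12 F [-5.2 -0.5  4.9] grip 39.1
tool-delta [0.0007 0.0005 0.0029] 0.0187
```

Gripped. I swing the door up along the arc; tool y points into the locker and up is −z.

>>> jog_arm([
  [0,0.0109,-0.0112,0],
  [0,0.0118,-0.0103,0],
  [0,0.0126,-0.0092,0],
  [0,0.0133,-0.0081,0],
  [0,0.014,-0.007,0],
  [0,0.0145,-0.0058,0],
  [0,0.0149,-0.0045,0],
  [0,0.0153,-0.0033,0],
  [0,0,0,0],
  [0,0,0,0],
])

```text
clock: 11.95
ee_pos: [0.5939, -0.1782, 0.2294]
tool_rot: [0.662, 0.749, 0.002, 0.003]
ft_force: [1.1, 0.5, 7.9]
finger_gap: 0.121
grasp_force: 41.3
```

>>> jog_arm([
  [0,0.0078,-0.0012,0],
  [0,0.0077,-0.0008,0],
  [0,0.0078,-0.0005,0],
  [0,0.0078,-0.0002,0],
  [0,0,0,0],
  [0,0,0,0],
])

```text
clock: 12.55
ee_pos: [0.6215, -0.1747, 0.2311]
tool_rot: [0.663, 0.749, -0.001, -0.0]
ft_force: [-11.0, 1.0, 7.4]
finger_gap: 0.121
grasp_force: 41.9
```

>>> jog_arm([
  [0,0.003,0,0],
  [0,0,0,0],
  [0,0,0,0],
])

```text
clock: 12.85
ee_pos: [0.6216, -0.1747, 0.2311]
tool_rot: [0.664, 0.748, -0.003, -0.003]
ft_force: [-23.8, 0.3, 11.0]
finger_gap: 0.125
grasp_force: 42.3
```

```bash
python3 -c "
from m import *
rel([.623,-.174,.227])"
```

```text
t 12.85 tcp [ 0.6216 -0.1747  0.2311] yaw_y 0.1196 z [-0.008 -0.001 -1.   ] gap 0.125 F [-23.8   0.3  11. ] grip 42.3
tool-delta [0.0005 0.0015 0.0041] 0.0187
```

>>> jog_arm([
  [0,-0.002,0.001,0],
  [0,0,0,0],
])

```text
clock: 13.05
ee_pos: [0.6216, -0.1747, 0.2311]
tool_rot: [0.663, 0.748, -0.001, -0.0]
ft_force: [-15.6, 0.0, 11.3]
finger_gap: 0.123
grasp_force: 42.4
```

>>> jog_arm([
  [0,0,0,0],
  [0,0,0,0],
  [0,0,0,0],
  [0,0,0,0],
  [0,0,0,0],
], claw=0.6)

```text
clock: 13.55
ee_pos: [0.6242, -0.174, 0.2266]
tool_rot: [0.663, 0.749, -0.0, -0.0]
ft_force: [-0.3, -0.6, -0.7]
finger_gap: 0.401
grasp_force: 0.0
```

>>> jog_arm([
  [0,0,-0.01,0],
  [0,0,-0.02,0],
  [0,0,-0.03,0],
  [0,0,-0.03,0],
  [0,-0.04,0,0],
  [0,-0.04,0,0],
  [0,-0.04,0,0],
  [0,-0.04,0,0],
  [0,0,0,0],
  [0,0,0,0],
])

```text
clock: 14.55
ee_pos: [0.4649, -0.1937, 0.3183]
tool_rot: [0.663, 0.749, 0.0, 0.001]
ft_force: [-0.2, 0.5, 0.0]
finger_gap: 0.4
grasp_force: 0.0
```

Run:
```python
from m import *
rel([.623,-.174,.227])
p,d=snap('top','top4');W=cloud('top',d)
p2,d2=snap('scene','scene4')
for c in('top','scene'):
  for q in ('green_handle','red_handle'):print(c,q,[(np.round(r['xyz'],3),round(r['conf'],2)) for r in manip.recognise(c,q)])
for c,dd in(('top',d),('scene',d2)):
    w=cloud(c,dd)[dd>0]
    e=np.array([np.cos(.122),np.sin(.122)]);w=w[np.linalg.norm(w[:,:2]-[.623,-.174],axis=1)<.055]
    w=w[(w[:,2]>.235)&(w[:,2]<.26)];print(c,len(w),np.median(w,0).round(4),'bar rel hinge along door x:',np.median((w[:,:2]-[.623,-.174])@e).round(4))
a=cv2.imread('pics/top4.png');b=cv2.imread('pics/scene4.png');cv2.imwrite('pics/both4.png',cv2.resize(np.vstack([a,b]),(480,600)))
```

```text
t 14.55 tcp [ 0.4649 -0.1937  0.3183] yaw_y 0.1211 z [ 0.003 -0.001 -1.   ] gap 0.4 F [-0.2  0.5  0. ] grip 0.0
tool-delta [0.0006 0.1591 0.0917] 0.0187
top green_handle [(array([0.536, 0.19 , 0.077]), 0.89)]
top red_handle [(array([ 0.615, -0.167,  0.185]), 0.88)]
scene green_handle [(array([0.537, 0.198, 0.074]), 0.85)]
scene red_handle [(array([ 0.618, -0.113,  0.187]), 0.58)]
top 493 [ 0.6207 -0.1731  0.2487] bar rel hinge along door x: -0.0023
scene 201 [ 0.621  -0.1668  0.2494] bar rel hinge along door x: -0.0017
```

View pics/both4.png

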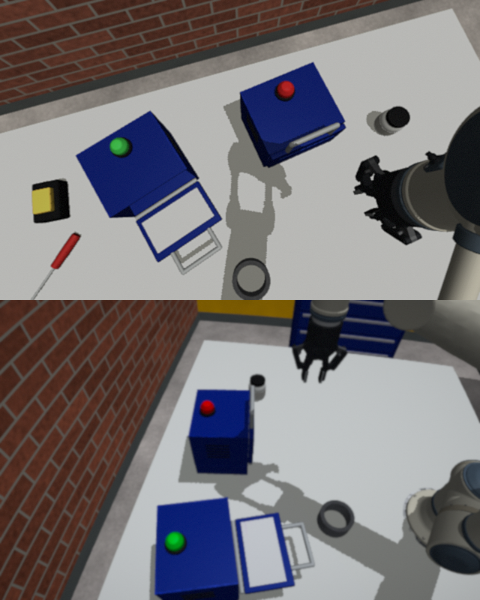

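The pictures show the green door lying level and the red door flush and upright, its bar 245 mm above the bench, with the gripper touching nothing.

```bash
python3 -c "
from cell import manip
print(manip.hand_in())"
```

```text
the job is handed in; nothing more can be done
None
```

I pulled the green-lamp door down onto its stop, then pushed the red-lamp door fully shut. The job is handed in at about 15 s with the arm clear of both; no verdict was returned.

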